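# Put the bottles, the tube and the film box back into their fitted holders

## Robot

A 6-joint arm with a two-finger parallel gripper is mounted at the origin on a cart in front of the work surface, level with it; the furniture and walls round the work are solid. World frame = base frame: x ahead of the robot, y to its left, z up, the work surface at z = 0. Lengths are in m, angles in rad, forces in N, time in s.
With the tool pointing down it reaches from about 0.3 to 0.85 m from the base axis. Payload 4.2 kg.
Tool frame: the origin (TCP) lies midway between the tips of the shut fingers; the grasp point (between the pads) lies bot.hold_point_z behind it (bot.hold_point_z is the distance from the TCP to the grasp point, in m); z points along the fingers, y is the line along which they close (so a half turn about z gives the same grasp; the last joint's range is limited). The gripper opens to 91 mm and grips with 3 to 60 N. Pads are 32 mm wide; open, the fingers measure 118 mm over their backs; the gripper's body (76 mm by 178 mm) begins 60 mm behind the grasp point.
Start: joints at [-1.179, 0.32, 1.565, -0, 1.257, -0.02], TCP at [0.23, -0.527, 0.214] pointing down, gripper open.
Joint ranges: [-3.11, 3.11], [-0.84, 2.01], [0.21, 2.61], [-1.34, 4.49], [0.05, 2.63], [-2.56, 2.56]. Speed limits (rad/s): [2.57, 2.57, 3.14, 3.14, 3.14, 3.14].

## Interface

Orientations are given as a 3x3 rotation matrix whose columns are the frame's x, y, z axes.
In Python, from rig import bot gives the robot as it stands.
- The arm moves only by the tool move_arm, never from a script. Its argument "motion" is text: rows parted by semicolons, each of 7 numbers parted by spaces: the shift along the tool's x, y, z in m, then the turn, a rotation vector about the tool's x, y, z in degrees, then the finger opening in m, from 0 to 0.0912. A call has 1 to 12 rows; each row shifts and turns the commanded pose from where the row before left it, along the tool's axes as they then stand; what a row does not reach is not made up. A row lasts 1/10 s, in which the tool goes at most 50 mm and 8.59 degrees, less where a joint would pass 70% of its speed; a pose out of reach is approached as far as the arm can. A call with a gripper value outside its range is refused whole. The fingers move at their own pace and stop on an object; the grip force is fixed at half the most. Time passes only in rows, so rows that do not move let the fingers close. It gives the time, the measured TCP pose, the force and the opening at its end, in the units of the state.
- bot.sense(): the state, without advancing time (a new reading comes with each control period).
- bot.snapshot(name): name is "side" or "top"; returns a dict with "pixels" (384x512x3 uint8, blue, green, red), "camera_matrix" (3x3 intrinsics, pixels), "R" (3x3) and "t" (3): a world point X has camera coordinates R X + t. Camera axes: x right, y down, z forward; pixel columns grow to the right and rows downward; lengths in m; the calibration is good to about 2 mm. A picture is of the moment at which its call begins. There is no depth.
- bot.close_job(): hands the job in, once; it reports no verdict.
The state is a dict: "time": time; "qpos": joint angles; "joint_vel": joint speeds; "tau": joint torques, N m; "ee_pos": TCP position; "eef_rot": TCP orientation; "contact_force": force on the tool from outside, world axes, zero at the start; "moment": the same for the moment, N m; "grip_width": finger opening in m.
Only numpy, scipy, OpenCV 4.12 (cv2) and the standard library are available. Lean on these libraries where they do the work, as an engineer would, in place of code of your own. Each camera call takes 0.05 s, during which the arm holds its last target. There are 200 camera calls.

## Task

Clear the bench before weighing: stand each of the three containers upright in the round white spill cup of its size (the broad bottle in the wide cup, the slim bottle in the middle cup, the screw-cap tube in the narrow cup), and lay the film box flat in the rectangular tray, long side along long side. Leave the jar on the balance where it is, and let everything stand free at the end.

Things in the scene. Friction and masses are not known exactly. Their poses are not given: they have to be found in the camera images.
- rinse_bottle: the broad one of the two white plastic bottles, standing upright: round body 66 mm in diameter, sloping shoulder from about 105 mm to 117 mm, ribbed white screw cap 40 mm in diameter from 117 to 142 mm, about 0.18 kg. Loose. Origin: centre of its underside; z up along the bottle.
- small_bottle: the slim one of the two white plastic bottles, standing upright: round body 50 mm in diameter, shoulder narrowing to the cap below 108 mm, white screw cap 29 mm in diameter from 108 to 124 mm, about 0.11 kg. Loose. Origin: centre of its underside; z up along the bottle.
- tube: clear 50 ml plastic tube with an orange screw cap, standing upright on its skirted foot: body 28 mm in diameter, cap 34 mm in diameter from 101 to 116 mm, about 0.05 kg. Loose, out in the working area in front of the robot (a few like tubes far back at the left belong to the bench and stay).  Origin: centre of its underside; z up along the tube.
- film_box: cardboard box of sealing film, white and green, closed, lying flat: 52 mm (its x) by 105 mm (its y), 52 mm high, about 0.09 kg. Loose, out in the working area (a like box far back at the left stays).  Origin: centre of its underside; z up. It can be gripped across its 52 mm width.
- wide_cup: fixed round white plastic spill cup, open at the top, with a flat floor 3 mm thick and a 4 mm wall; clear inner diameter 86 mm at the floor (92 mm at the slightly flared rim), 20 mm high, outer diameter 100 mm at the rim. Origin: centre of its underside on the worktop; z up. The widest of the three cups, for the broad bottle.
- middle_cup: fixed round white plastic spill cup, open at the top, with a flat floor 3 mm thick and a 4 mm wall; clear inner diameter 66 mm at the floor (72 mm at the slightly flared rim), 20 mm high, outer diameter 80 mm at the rim. Origin: centre of its underside on the worktop; z up. The middle one in width, for the slim bottle.
- narrow_cup: fixed round white plastic spill cup, open at the top, with a flat floor 3 mm thick and a 4 mm wall; clear inner diameter 47 mm at the floor (53 mm at the slightly flared rim), 32 mm high, outer diameter 61 mm at the rim. Origin: centre of its underside on the worktop; z up. The narrowest and highest of the three cups, for the tube.
- box_tray: fixed rectangular white plastic tray, open at the top: inside 72 mm (its x) by 125 mm (its y), walls and floor 4 mm thick, 18 mm high outside. Origin: centre of its underside on the worktop; z up. The film box may lie in it either way round.
- cream_jar: bystander: white screw-lid jar, 77 mm in diameter, 91 mm high, standing loose on the pan of the balance (pan 79 mm above the worktop, top of the jar about 170 mm). It always stands at the same place. Origin: centre of its underside; z up. Fixed round the work: the balance under it; on the right a microwave 0.25 m high, its front at x = 0.58 to 0.62, left end at y = -0.2; on the left a pH meter beyond x = 0.58, y = 0.40, with a pole 0.34 m high at x = 0.75.

How it is judged:
At the end, for the whole second after the job is handed in: Broad bottle in the wide cup, slim bottle in the middle cup, tube in the narrow cup: each on the cup's floor, within 12 to 14 mm of centre, upright within 0.1 rad; film box flat in the tray within 18 mm and 0.3 rad; all at rest; the jar within 30 mm of its start (horizontal distance between rinse_bottle and wide_cup below 0.014 m and z of rinse_bottle in the frame of wide_cup between -0.003 and 0.008 m and angle between each of rinse_bottle, small_bottle, tube, film_box's own z axis and vertical below 0.1 rad and linear speed of each of rinse_bottle, small_bottle, tube, film_box below 0.02 m/s and angular speed of each of rinse_bottle, small_bottle, tube, film_box below 0.2 rad/s and horizontal distance between small_bottle and middle_cup below 0.012 m and z of small_bottle in the frame of middle_cup between -0.003 and 0.008 m and horizontal distance between tube and narrow_cup below 0.0135 m and z of tube in the frame of narrow_cup between -0.003 and 0.008 m and horizontal distance between film_box and box_tray below 0.018 m and z of film_box in the frame of box_tray between -0.003 and 0.008 m and angle between the y axis of film_box and the y axis of box_tray, either way round below 0.3 rad and distance of cream_jar from where it was at the start of the episode below 0.03 m); the robot touches nothing.
It fails at once if the jar on the balance is disturbed (moved by more than 30 mm) (distance of cream_jar from where it was at the start of the episode above 0.03 m).
It also fails if it takes over 136 s, if anything falls off the work surface, if the arm or the gripper's body presses on something with over 40 N, if the wrist force passes 120 N, or if a joint passes its speed limit or range.

## Working session

There is one attempt and no reset: what is moved stays moved. The work goes in short steps, Python scripts to look and compute and a tool call to move; the robot and the scene stay as the last step left them, time stands still between calls to the robot, and variables do not carry over. Pictures are saved under pics/ and viewed, on a budget of 14 in all, crops included, one or two more only if the job needs it, and the job is handed in when it is done.

Besides the shell and the picture viewer there is one more tool, called after "Call:" as a command line: name --argument value ..., lists and objects as JSON in quotes. move_arm: Moves the arm, as the interface text tells. Its arguments: {"type":"object","properties":{"motion":{"type":"string"}},"required":["motion"]}

```bash
mkdir -p pics; ls; python3 - <<'E'
from rig import bot
import cv2,numpy as np,pickle
s=bot.sense();print({k:np.round(v,3) for k,v in s.items()});print(bot.hold_point_z)
for n in("side","top"):
    d=bot.snapshot(n);cv2.imwrite(f"pics/{n}0.png",d["pixels"]);print(n,d["camera_matrix"],d["R"],d["t"], -d["R"].T@d["t"])
E
```

```text
pics
{'time': np.float64(0.0), 'qpos': array([-1.179,  0.32 ,  1.566, -0.   ,  1.257, -0.02 ]), 'joint_vel': array([-0.001, -0.   , -0.001, -0.   , -0.001,  0.001]), 'tau': array([-3.0000e-03, -4.1246e+01, -2.3198e+01,  7.3000e-02,  4.6000e-02,
       -0.0000e+00]), 'ee_pos': array([ 0.23 , -0.526,  0.213]), 'eef_rot': array([[ 0.916,  0.4  , -0.001],
       [ 0.4  , -0.916,  0.002],
       [ 0.   , -0.002, -1.   ]]), 'contact_force': array([ 0.098, -0.285,  0.24 ]), 'moment': array([ 0.017, -0.036,  0.01 ]), 'grip_width': np.float64(0.091)}
0.0188
side [[438.0572612    0.         253.11440307]
 [  0.         438.0572612  190.53420411]
 [  0.           0.           1.        ]] [[-2.81043457e-01  9.59695035e-01 -1.21449517e-04]
 [ 7.19346966e-01  2.10574563e-01 -6.61965479e-01]
 [-6.35259410e-01 -1.86128431e-01 -7.49534315e-01]] [ 0.17183292 -0.32593428  1.60910393] [1.30495077 0.20322626 0.99034225]
top [[362.63510232   0.         255.75781256]
 [  0.         362.63510232 193.2893176 ]
 [  0.           0.           1.        ]] [[-5.43523333e-04 -9.99968797e-01  7.88100501e-03]
 [-9.81983552e-01 -9.55524999e-04 -1.88963991e-01]
 [ 1.88965625e-01 -7.84172363e-03 -9.81952392e-01]] [-0.02991436  0.54674495  1.08380496] [ 0.33207641 -0.02089209  1.16779573]
```

View pics/top0.png

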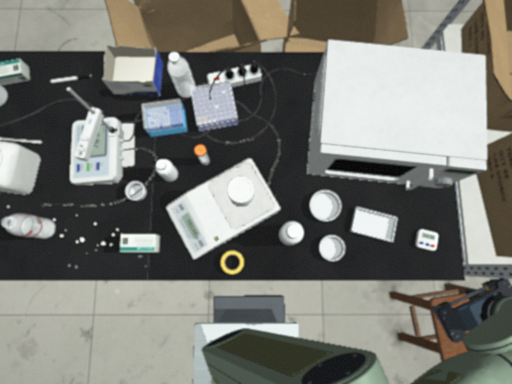

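View pics/side0.png

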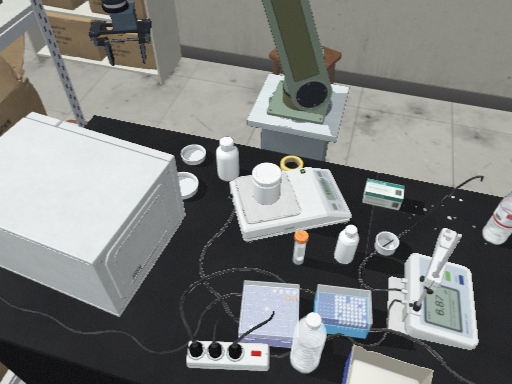

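Top view: wide cup (325,206), middle cup (331,248), narrow cup (136,190), tray (374,224), broad bottle (291,233), slim bottle (167,170), tube cap (201,154), box (139,243). The side view agrees. Next I fit model silhouettes.

```bash
cat > h.py <<'E'
import cv2,numpy as np
from scipy.optimize import minimize
def proj(d,X):
    c=np.atleast_2d(X)@d["R"].T+d["t"]; p=c@d["camera_matrix"].T; return p[:,:2]/p[:,2:]
def back(d,uv,z):
    r=d["R"].T@np.linalg.solve(d["camera_matrix"],[*uv,1]); o=-d["R"].T@d["t"]; return o+r*(z-o[2])/r[2]
A=np.linspace(0,2*np.pi,40)
def circ(r,z): return np.c_[r*np.cos(A),r*np.sin(A),0*A+z]
def box(x,y,h): return np.array([[a*x/2,b*y/2,c] for a in(-1,1) for b in(-1,1) for c in(0,h)])
M=dict(rinse=np.r_[circ(.033,0),circ(.033,.105),circ(.02,.117),circ(.02,.142)],
 small=np.r_[circ(.025,0),circ(.025,.09),circ(.0145,.108),circ(.0145,.124)],
 tube=np.r_[circ(.014,0),circ(.014,.1),circ(.017,.101),circ(.017,.116)],tubecap=np.r_[circ(.017,.101),circ(.017,.116)],
 box=box(.052,.105,.052),wide=np.r_[circ(.046,0),circ(.05,.02)],mid=np.r_[circ(.036,0),circ(.04,.02)],
 narrow=np.r_[circ(.0275,0),circ(.0305,.032)],tray=box(.080,.133,.018))
def place(n,p):
    c,s=np.cos(p[2]),np.sin(p[2]); return M[n]@np.array([[c,s,0],[-s,c,0],[0,0,1]])+[p[0],p[1],p[3] if len(p)>3 else 0]
def parts(n):  # convex pieces
    return {'rinse':[(0,80),(40,120),(80,160)],'small':[(0,80),(40,120),(80,160)],'tube':[(0,80),(80,160)]}.get(n,[(0,len(M[n]))])
def sil(d,n,p,S=4):
    m=np.zeros((384*S,512*S),np.uint8); q=proj(d,place(n,p))
    for a,b in parts(n):
        cv2.fillConvexPoly(m,cv2.convexHull(((q[a:b]+.5)*S*16).astype(np.int32)),1,shift=4)
    return m
def fit(ds,n,p0,rot=False,z=0,orange=False):
    S=4;ims=[]
    for d in ds:
        im=d["pixels"].astype(float)
        g=(im[...,2]-im[...,0])-40 if orange else np.clip(im.max(2),0,150)-75
        ims.append(cv2.resize(g,None,fx=S,fy=S,interpolation=cv2.INTER_LINEAR))
    k=np.ones((2*2*S+1,)*2,np.uint8)
    def f(v):
        p=[v[0],v[1],v[2]if rot else 0,z];t=0
        for d,g in zip(ds,ims):
            m=sil(d,n,p); ys,xs=np.where(m)
            w=(slice(max(0,ys.min()-12),ys.max()+13),slice(max(0,xs.min()-12),xs.max()+13)); m=m[w]
            ring=cv2.dilate(m,k)-m
            t-=(g[w]*(2.0*m-cv2.dilate(m,k))).sum()/m.sum()
        return t
    p0=list(p0)[:3 if rot else 2]
    sx=np.array([p0]+[np.add(p0,e) for e in np.diag([.01,.01,.2][:len(p0)])])
    r=minimize(f,p0,method="Nelder-Mead",options=dict(initial_simplex=sx,xatol=2e-4,fatol=1e-3)); return r.x,r.fun
def overlay(d,items,roi,sc,fn):
    x,y,w,h=roi; o=cv2.resize(d["pixels"][y:y+h,x:x+w],None,fx=sc,fy=sc,interpolation=cv2.INTER_CUBIC)
    for n,p in items:
        q=proj(d,place(n,p))
        for a,b in parts(n):
            cv2.polylines(o,[((cv2.convexHull(q[a:b].astype(np.float32))+.5-[x,y])*sc).astype(np.int32)],True,(0,0,255),1)
    cv2.imwrite(fn,o)
E
cat > loc.py <<'E'
from rig import bot
from h import *
import pickle
t=bot.snapshot("top");s=bot.snapshot("side")
g=dict(rinse=((291,233),.142),small=((165,163),.12),tubecap=((200,150),.116),box=((139,243),.052),wide=((325,206),.02),mid=((331,248),.02),narrow=((136,190),.032),tray=((374,224),.018))
res={}
for n,(uv,z) in g.items():
    p=back(t,uv,z); rot=n in('box','tray')
    p0=[p[0],p[1],np.deg2rad(90 if n=='box' else 80)]
    out=[]
    for ds in([t],[s],[t,s]):
        if n=='tray' and ds[0] is s or n in('wide','tray') and len(ds)==2: continue
        x,f=fit(ds,n,p0,rot,orange=n=='tubecap'); out.append(x); print(n,np.round(x,4),round(f,1))
    res[n]=list(out[-1] if n not in('wide','tray') else out[0])+([] if rot else [0])
pickle.dump(res,open('res.pkl','wb'))
overlay(t,res.items(),(110,135,150,125),5,'pics/a.png'); overlay(t,res.items(),(265,175,150,100),5,'pics/b.png')
E
python3 loc.py
```

```text
rinse [ 0.4234 -0.1372] -79.1
rinse [ 0.4221 -0.1374] -68.2
rinse [ 0.4231 -0.1371] -147.2
small [0.6244 0.2532] -77.3
small [0.6213 0.2524] -82.3
small [0.6234 0.2524] -157.5
tubecap [0.6706 0.1408] -122.4
tubecap [0.669  0.1395] -111.6
tubecap [0.6698 0.1402] -232.1
box [0.3951 0.3327 0.025 ] -72.9
box [0.393  0.3294 3.1421] -70.8
box [0.394  0.3302 3.1565] -142.1
wide [ 0.5155 -0.2521] -73.7
wide [ 0.5144 -0.2525] -62.9
mid [ 0.38   -0.2679] -74.8
mid [ 0.3791 -0.2698] -84.5
mid [ 0.3797 -0.2691] -158.1
narrow [0.5623 0.3583] -77.2
narrow [0.5602 0.3551] -79.9
narrow [0.5608 0.3558] -154.1
tray [ 0.456  -0.4091  2.8672] -76.7
```

```bash
python3 -c "
import cv2,numpy as np
a=cv2.imread('pics/a.png');b=cv2.imread('pics/b.png')
a=cv2.resize(a,None,fx=.5,fy=.5) if 0 else a
cv2.imwrite('pics/ab.png',cv2.resize(np.vstack([a,b]),None,fx=.52,fy=.52,interpolation=cv2.INTER_AREA))"
```

```text
(no output)
```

View pics/ab.png

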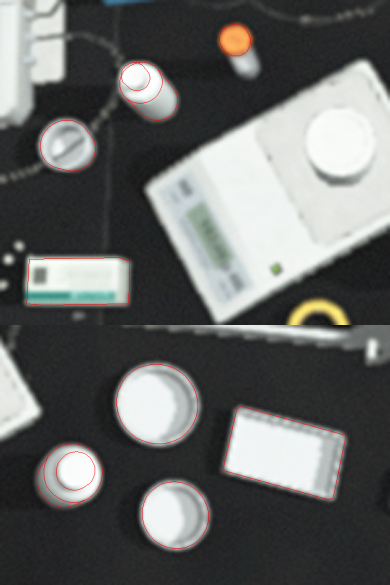

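The overlays fit well. There is a diagonal streak in the narrow cup, so I zoom in on it before planning.

```bash
python3 - <<'E'
import cv2,numpy as np
t=cv2.imread('pics/top0.png');s=cv2.imread('pics/side0.png')
c=lambda i,x,y,w:cv2.resize(i[y-w:y+w,x-w:x+w],(360,360),interpolation=cv2.INTER_CUBIC)
cv2.imwrite('pics/cup.png',np.hstack([c(t,130,175,30),c(s,395,243,35)]))
E
cat > goto.py <<'E'
# usage: goto.py x y z yawdeg(of tool y)
import sys,numpy as np
from rig import bot
s=bot.sense();R=s["eef_rot"];x,y,z,yaw=map(float,sys.argv[1:])
a=np.deg2rad(yaw);c,n=np.cos(a),np.sin(a)
Y=np.array([c,n,0]);Z=np.array([0,0,-1.]);T=np.c_[np.cross(Y,Z),Y,Z]
from scipy.spatial.transform import Rotation as Ro
print("turn(deg, tool axes)",np.round(Ro.from_matrix(R.T@T).as_rotvec(degrees=True),2))
print("then shift mm in final frame",np.round(1000*T.T@(np.array([x,y,z])-s["ee_pos"]),1))
print("shift mm in present frame",np.round(1000*R.T@(np.array([x,y,z])-s["ee_pos"]),1))
print("force",np.round(s["contact_force"],1),"grip",round(float(s["grip_width"]),4),"pos",np.round(s["ee_pos"],4),"t",s["time"])
E
python3 goto.py 0.423 -0.137 0.213 -90
```

```text
turn(deg, tool axes) [-6.000e-02  1.000e-02  2.359e+01]
then shift mm in final frame [ 193.  -389.7    0.5]
shift mm in present frame [ 332.8 -279.9    0.7]
force [0.8 0.9 0.5] grip 0.0911 pos [ 0.23   -0.5267  0.2135] t 0.2
```

View pics/cup.png

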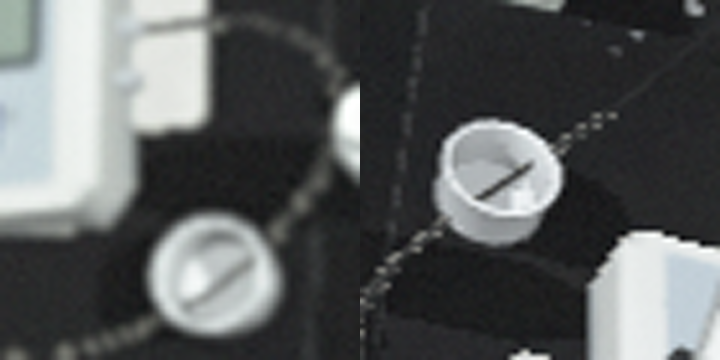

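The streak is only the bench cable showing through the flat cup floor. I go to the broad bottle.

Call:
move_arm --motion "0 0 0 0 0 7.86 0.0912; 0 0 0 0 0 7.86 0.0912; 0 0 0 0 0 7.87 0.0912; 0.0214 -0.0433 0 0 0 0 0.0912; 0.0214 -0.0433 0 0 0 0 0.0912; 0.0214 -0.0433 0 0 0 0 0.0912; 0.0214 -0.0433 0 0 0 0 0.0912; 0.0214 -0.0433 0 0 0 0 0.0912; 0.0214 -0.0433 0 0 0 0 0.0912; 0.0214 -0.0433 0 0 0 0 0.0912; 0.0214 -0.0433 0 0 0 0 0.0912; 0.0214 -0.0433 0 0 0 0 0.0912"

```text
time: 1.4
ee_pos: [0.4232, -0.1354, 0.2141]
eef_rot: [[1.0, -0.0, 0.001], [-0.0, -1.0, -0.0], [0.001, 0.0, -1.0]]
contact_force: [1.5, -0.3, 0.3]
grip_width: 0.0912
```

```bash
python3 goto.py 0.423 -0.137 0.072 -90
```

```text
turn(deg, tool axes) [ 0.02 -0.03 -0.01]
then shift mm in final frame [ -0.2   1.6 142.1]
shift mm in present frame [ -0.2   1.6 142.1]
force [ 1.5 -0.3  0.3] grip 0.0912 pos [ 0.4232 -0.1354  0.2141] t 1.4
```

Call:
move_arm --motion "0 0.0008 0.03 0 0 0 0.0912; 0 0 0.035 0 0 0 0.0912; 0 0 0.035 0 0 0 0.0912; 0 0 0.025 0 0 0 0.0912; 0 0 0.017 0 0 0 0.0912; 0 0 0 0 0 0 0.0912; 0 0 0 0 0 0 0.06; 0 0 0 0 0 0 0.06; 0 0 0 0 0 0 0.06; 0 0 0 0 0 0 0.06; 0 0 0 0 0 0 0.06; 0 0 0 0 0 0 0.06"

```text
time: 2.6
ee_pos: [0.4234, -0.138, 0.0728]
eef_rot: [[1.0, -0.0, 0.002], [-0.0, -1.0, -0.0], [0.002, 0.0, -1.0]]
contact_force: [-0.4, 3.0, 5.8]
grip_width: 0.0654
```

```bash
python3 goto.py 0.5155 -0.252 0.12 -90;  python3 - <<'E'
from rig import bot
import cv2
t=bot.snapshot("top")["pixels"];s=bot.snapshot("side")["pixels"]
import numpy as np
cv2.imwrite('pics/g1.png',np.hstack([cv2.resize(t[150:290,200:400],(400,280)),cv2.resize(s[80:220,130:330],(400,280))]))
E
```

```text
turn(deg, tool axes) [ 0.01 -0.11 -0.01]
then shift mm in final frame [ 92.1 114.  -47.2]
shift mm in present frame [ 92.2 114.  -47. ]
force [-0.4  3.   5.8] grip 0.0654 pos [ 0.4234 -0.138   0.0728] t 2.6
```

View pics/g1.png

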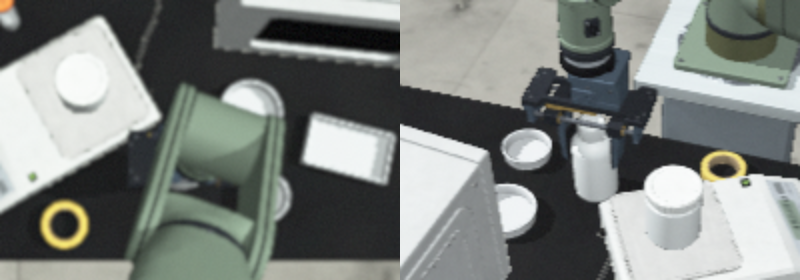

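The broad bottle is gripped centrally (opening 65 mm). I lift it and carry it over the wide cup.

Call:
move_arm --motion "0 0 -0.02 0 0 0 0.05; 0 0 -0.03 0 0 0 0.05; 0 0 -0.01 0 0 0 0.05; 0.01 0.012 0 0 0 0 0.05; 0.02 0.025 0 0 0 0 0.05; 0.02 0.025 0 0 0 0 0.05; 0.02 0.025 0 0 0 0 0.05; 0.014 0.017 0 0 0 0 0.05; 0.008 0.01 0 0 0 0 0.05; 0 0 0 0 0 0 0.05; 0 0 0 0 0 0 0.05"

```text
time: 3.8
ee_pos: [0.5137, -0.2515, 0.1308]
eef_rot: [[1.0, -0.0, -0.003], [-0.0, -1.0, 0.002], [-0.003, -0.002, -1.0]]
contact_force: [-0.8, 0.6, -2.9]
grip_width: 0.0649
```

```bash
python3 goto.py 0.5155 -0.252 0.077 -90
```

```text
turn(deg, tool axes) [-0.09  0.15 -0.01]
then shift mm in final frame [ 1.8  0.5 53.8]
shift mm in present frame [ 2.   0.6 53.8]
force [-0.8  0.6 -2.9] grip 0.0649 pos [ 0.5137 -0.2515  0.1308] t 3.8
```

Call:
move_arm --motion "0.0015 0.0005 0.02 0 0 0 0.05; 0 0 0.015 0 0 0 0.05; 0 0 0.01 0 0 0 0.05; 0 0 0.005 0 0 0 0.05; 0 0 0.003 0 0 0 0.05; 0 0 0.001 0 0 0 0.05; 0 0 0 0 0 0 0.05; 0 0 0 0 0 0 0.05"

```text
time: 4.6
ee_pos: [0.5165, -0.2527, 0.0785]
eef_rot: [[1.0, 0.0, 0.001], [0.0, -1.0, -0.001], [0.001, 0.001, -1.0]]
contact_force: [0.8, 0.1, -2.0]
grip_width: 0.0653
```

```bash
python3 goto.py 0.5155 -0.252 0.0758 -90
```

```text
turn(deg, tool axes) [ 0.03 -0.06  0.  ]
then shift mm in final frame [-1.  -0.7  2.7]
shift mm in present frame [-1.  -0.7  2.7]
force [ 0.8  0.1 -2. ] grip 0.0653 pos [ 0.5165 -0.2527  0.0785] t 4.6
```

Still hanging slightly above the floor. I touch down, then release and rise.

Call:
move_arm --motion "-0.0005 -0.0005 0.0015 0 0 0 0.05; 0 0 0.001 0 0 0 0.05; 0 0 0 0 0 0 0.05; 0 0 0 0 0 0 0.05"

```text
time: 5.0
ee_pos: [0.516, -0.2521, 0.0759]
eef_rot: [[1.0, -0.0, 0.001], [-0.0, -1.0, -0.0], [0.001, 0.0, -1.0]]
contact_force: [-1.0, 0.6, 2.7]
grip_width: 0.0655
```

Call:
move_arm --motion "0 0 0 0 0 0 0.0912; 0 0 0 0 0 0 0.0912; 0 0 0 0 0 0 0.0912; 0 0 0 0 0 0 0.0912; 0 0 0 0 0 0 0.0912; 0 0 -0.03 0 0 0 0.0912; 0 0 -0.05 0 0 0 0.0912; 0 0 -0.05 0 0 0 0.0912; 0 0 -0.05 0 0 0 0.0912; 0 0 -0.03 0 0 0 0.0912"

```text
time: 6.0
ee_pos: [0.5167, -0.2525, 0.2901]
eef_rot: [[1.0, 0.0, 0.006], [0.0, -1.0, -0.003], [0.006, 0.003, -1.0]]
contact_force: [0.8, -0.3, -0.5]
grip_width: 0.0909
```

```bash
python3 goto.py 0.623 0.2524 0.25 -90; python3 goto.py 0.62 0.2524 0.25 -70|head -1
```

```text
turn(deg, tool axes) [ 0.17 -0.33  0.01]
then shift mm in final frame [ 106.3 -504.9   40.1]
shift mm in present frame [ 106.2 -505.    39.2]
force [ 0.8 -0.3 -0.5] grip 0.0909 pos [ 0.5167 -0.2525  0.2901] t 6.0
turn(deg, tool axes) [  0.23  -0.3  -19.99]
```

Call:
move_arm --motion "0.0096 -0.0459 0 0 0 0 0.0912; 0.0096 -0.0459 0 0 0 0 0.0912; 0.0096 -0.0459 0 0 0 0 0.0912; 0.0096 -0.0459 0 0 0 0 0.0912; 0.0096 -0.0459 0 0 0 0 0.0912; 0.0096 -0.0459 0 0 0 0 0.0912; 0.0096 -0.0459 0 0 0 0 0.0912; 0.0096 -0.0459 0 0 0 0 0.0912; 0.0096 -0.0459 0 0 0 0 0.0912; 0.0096 -0.0459 0.02 0 0 0 0.0912; 0.0096 -0.0459 0.02 0 0 0 0.0912; 0 0 0 0 0 0 0.0912"

```text
time: 7.2
ee_pos: [0.6197, 0.2562, 0.2415]
eef_rot: [[1.0, 0.006, -0.006], [0.006, -1.0, -0.0], [-0.006, 0.0, -1.0]]
contact_force: [0.3, -1.0, -0.1]
grip_width: 0.0911
```

```bash
python3 goto.py 0.623 0.2524 0.06 -90; cat > chk.py <<'E'
from rig import bot
from h import *
import sys
t=bot.snapshot("top");s=bot.snapshot("side")
n,x,y,z=sys.argv[1],*map(float,sys.argv[2:5])
rot=[float(sys.argv[5])] if len(sys.argv)>5 else []
for d,k in((t,'top'),(s,'side')):
    print(n,k,np.round(fit([d],n,[x,y]+rot,bool(rot),z=z,orange=n=='tubecap')[0],4))
E
python3 chk.py rinse .5155 -.252 .003
```

```text
turn(deg, tool axes) [0.01 0.36 0.32]
then shift mm in final frame [  3.3   3.8 181.5]
shift mm in present frame [  4.5   3.8 181.5]
force [ 0.3 -1.  -0.1] grip 0.0911 pos [0.6197 0.2562 0.2415] t 7.2
rinse top [ 0.5147 -0.2522]
rinse side [ 0.514  -0.2495]
```

The broad bottle sits at the centre of the wide cup. Now I go down on the slim bottle.

Call:
move_arm --motion "0.002 0.002 0.035 0 0 0 0.0912; 0.001 0.001 0.035 0 0 0 0.0912; 0 0 0.035 0 0 0 0.0912; 0 0 0.035 0 0 0 0.0912; 0 0 0.025 0 0 0 0.0912; 0 0 0.015 0 0 0 0.0912; 0 0 0 0 0 0 0.0912; 0 0 0 0 0 0 0.0912"

```text
time: 8.1
ee_pos: [0.6248, 0.2471, 0.0676]
eef_rot: [[1.0, -0.001, 0.002], [-0.001, -1.0, 0.0], [0.002, -0.0, -1.0]]
contact_force: [0.1, 0.2, 0.5]
grip_width: 0.0913
```

```bash
python3 goto.py 0.623 0.2524 0.06 -90
```

```text
turn(deg, tool axes) [-0.02 -0.11 -0.07]
then shift mm in final frame [-1.8 -5.3  7.6]
shift mm in present frame [-1.8 -5.3  7.6]
force [0.1 0.2 0.5] grip 0.0913 pos [0.6248 0.2471 0.0676] t 8.1
```

Call:
move_arm --motion "-0.001 -0.003 0.004 0 0 0 0.0912; -0.0005 -0.002 0.0025 0 0 0 0.0912; 0 0 0 0 0 0 0.0912; 0 0 0 0 0 0 0.04; 0 0 0 0 0 0 0.04; 0 0 0 0 0 0 0.04; 0 0 0 0 0 0 0.04; 0 0 0 0 0 0 0.04; 0 0 0 0 0 0 0.04; 0 0 0 0 0 0 0.04; 0 0 0 0 0 0 0.04"

```text
time: 9.2
ee_pos: [0.6225, 0.2531, 0.0597]
eef_rot: [[1.0, 0.0, 0.0], [0.0, -1.0, -0.0], [0.0, 0.0, -1.0]]
contact_force: [0.7, 0.6, -0.6]
grip_width: 0.0493
```

```bash
python3 goto.py 0.38 -0.269 0.26 -90;python3 - <<'E'
from rig import bot
import cv2
t=bot.snapshot("top")["pixels"];s=bot.snapshot("side")["pixels"]
import numpy as np
cv2.imwrite('pics/g2.png',np.hstack([cv2.resize(t[110:250,60:260],(400,280)),cv2.resize(s[150:290,270:470],(400,280))]))
E
```

```text
turn(deg, tool axes) [ 0.   -0.01  0.  ]
then shift mm in final frame [-242.5  522.1 -200.3]
shift mm in present frame [-242.5  522.1 -200.3]
force [ 0.7  0.6 -0.6] grip 0.0493 pos [0.6225 0.2531 0.0597] t 9.2
```

View pics/g2.png

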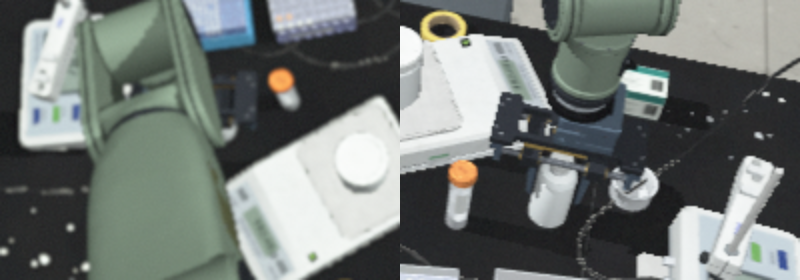

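Slim bottle gripped (49 mm). I lift it, then carry it round the jar nearer the base.

Call:
move_arm --motion "0 0 -0.02 0 0 0 0.04; 0 0 -0.04 0 0 0 0.04; 0 0 -0.045 0 0 0 0.04; 0 0 -0.045 0 0 0 0.04; 0 0 -0.035 0 0 0 0.04; -0.02 0 -0.015 0 0 0 0.04; -0.035 0.01 0 0 0 0 0.04; -0.04 0.015 0 0 0 0 0.04; -0.04 0.02 0 0 0 0 0.04; -0.04 0.025 0 0 0 0 0.04; -0.035 0.03 0 0 0 0 0.04; -0.02 0.035 0 0 0 0 0.04"

```text
time: 10.5
ee_pos: [0.3893, 0.1173, 0.2594]
eef_rot: [[1.0, 0.002, -0.001], [0.002, -1.0, -0.0], [-0.001, 0.0, -1.0]]
contact_force: [1.3, -0.5, -1.2]
grip_width: 0.049
```

Call:
move_arm --motion "-0.008 0.04 0 0 0 0 0.04; 0 0.045 0 0 0 0 0.04; 0 0.045 0 0 0 0 0.04; 0 0.045 0 0 0 0 0.04; 0 0.045 0 0 0 0 0.04; 0 0.045 0 0 0 0 0.04; 0 0.045 0 0 0 0 0.04; 0 0.035 0 0 0 0 0.04; 0 0.02 0 0 0 0 0.04; 0 0.01 0 0 0 0 0.04; 0 0 0 0 0 0 0.04; 0 0 0 0 0 0 0.04"

```text
time: 11.7
ee_pos: [0.3843, -0.2559, 0.2596]
eef_rot: [[1.0, 0.0, -0.0], [0.0, -1.0, 0.001], [-0.0, -0.001, -1.0]]
contact_force: [-0.0, -0.7, -1.4]
grip_width: 0.0489
```

```bash
python3 goto.py 0.3797 -0.269 0.063 -90
```

```text
turn(deg, tool axes) [-0.06  0.02  0.02]
then shift mm in final frame [ -4.6  13.1 196.6]
shift mm in present frame [ -4.5  13.3 196.6]
force [-0.  -0.7 -1.4] grip 0.0489 pos [ 0.3843 -0.2559  0.2596] t 11.7
```

Call:
move_arm --motion "-0.003 0.008 0.02 0 0 0 0.04; -0.002 0.005 0.035 0 0 0 0.04; 0 0 0.04 0 0 0 0.04; 0 0 0.04 0 0 0 0.04; 0 0 0.025 0 0 0 0.04; 0 0 0.015 0 0 0 0.04; 0 0 0.007 0 0 0 0.04; 0 0 0 0 0 0 0.04; 0 0 0 0 0 0 0.04; 0 0 0 0 0 0 0.04"

```text
time: 12.7
ee_pos: [0.3803, -0.2702, 0.0788]
eef_rot: [[1.0, 0.0, 0.002], [0.0, -1.0, -0.002], [0.002, 0.002, -1.0]]
contact_force: [0.7, -0.7, -0.3]
grip_width: 0.049
```

```bash
python3 goto.py 0.379 -0.269 0.062 -90
```

```text
turn(deg, tool axes) [ 0.09 -0.12  0.02]
then shift mm in final frame [-1.3 -1.2 16.8]
shift mm in present frame [-1.3 -1.2 16.8]
force [ 0.7 -0.7 -0.3] grip 0.049 pos [ 0.3803 -0.2702  0.0788] t 12.7
```

Call:
move_arm --motion "-0.001 -0.001 0.006 0 0 0 0.04; 0 0 0.005 0 0 0 0.04; 0 0 0.003 0 0 0 0.04; 0 0 0.0015 0 0 0 0.04; 0 0 0.001 0 0 0 0.04; 0 0 0 0 0 0 0.04; 0 0 0 0 0 0 0.04"

```text
time: 13.4
ee_pos: [0.3784, -0.2687, 0.0625]
eef_rot: [[1.0, -0.0, 0.0], [-0.0, -1.0, 0.0], [0.0, -0.0, -1.0]]
contact_force: [-2.8, 2.8, 12.3]
grip_width: 0.0487
```

```bash
python3 goto.py 0.379 -0.269 0.0625 -90
```

```text
turn(deg, tool axes) [-0.01 -0.01 -0.01]
then shift mm in final frame [0.6 0.3 0. ]
shift mm in present frame [0.6 0.3 0. ]
force [-2.8  2.8 12.3] grip 0.0487 pos [ 0.3784 -0.2687  0.0625] t 13.4
```

Seated. I release and rise.

Call:
move_arm --motion "0 0 -0.0005 0 0 0 0.0912; 0 0 0 0 0 0 0.0912; 0 0 0 0 0 0 0.0912; 0 0 0 0 0 0 0.0912; 0 0 0 0 0 0 0.0912; 0 0 0 0 0 0 0.0912; 0 0 -0.03 0 0 0 0.0912; 0 0 -0.045 0 0 0 0.0912; 0 0 -0.05 0 0 0 0.0912; 0 0 -0.05 0 0 0 0.0912; 0 0 -0.025 0 0 0 0.0912; 0 -0.02 0 0 0 0 0.0912"

```text
time: 14.6
ee_pos: [0.3806, -0.2514, 0.266]
eef_rot: [[1.0, -0.002, 0.008], [-0.002, -1.0, -0.006], [0.008, 0.006, -1.0]]
contact_force: [0.1, 0.3, -0.9]
grip_width: 0.0914
```

```bash
python3 goto.py 0.395 0.331 0.2 0; python3 goto.py 0.67 0.14 0.2 -55
```

```text
turn(deg, tool axes) [ 6.500e-01 -7.000e-02 -9.011e+01]
then shift mm in final frame [582.4  14.4  66. ]
shift mm in present frame [  12.8 -582.8   62.4]
force [ 0.1  0.3 -0.9] grip 0.0914 pos [ 0.3806 -0.2514  0.266 ] t 14.6
turn(deg, tool axes) [  0.5   -0.33 -35.11]
then shift mm in final frame [ 461.5 -154.6   66. ]
shift mm in present frame [ 288.1 -392.4   65.8]
force [ 0.1  0.3 -0.9] grip 0.0914 pos [ 0.3806 -0.2514  0.266 ] t 14.6
```

Call:
move_arm --motion "0 0 0 0 0 -7.02 0.0912; 0 0 0 0 0 -7.02 0.0912; 0 0 0 0 0 -7.02 0.0912; 0 0 0 0 0 -7.02 0.0912; 0 0 0 0 0 -7.02 0.0912; 0.0385 -0.0129 0 0 0 0 0.0912; 0.0385 -0.0129 0 0 0 0 0.0912; 0.0385 -0.0129 0 0 0 0 0.0912; 0.0385 -0.0129 0 0 0 0 0.0912; 0.0385 -0.0129 0 0 0 0 0.0912; 0.0385 -0.0129 0 0 0 0 0.0912; 0.0385 -0.0129 0 0 0 0 0.0912"

```text
time: 15.8
ee_pos: [0.5477, -0.0185, 0.2616]
eef_rot: [[0.818, 0.575, -0.0], [0.575, -0.818, -0.0], [-0.0, 0.0, -1.0]]
contact_force: [0.7, -0.5, 0.4]
grip_width: 0.0917
```

Call:
move_arm --motion "0.0385 -0.0129 0 0 0 0 0.0912; 0.0385 -0.0129 0 0 0 0 0.0912; 0.0385 -0.0129 0.01 0 0 0 0.0912; 0.0385 -0.0129 0.02 0 0 0 0.0912; 0.0385 -0.0129 0.02 0 0 0 0.0912; 0 0 0.01 0 0 0 0.0912; 0 0 0 0 0 0 0.0912; 0 0 0 0 0 0 0.0912"

```text
time: 16.6
ee_pos: [0.667, 0.1426, 0.202]
eef_rot: [[0.818, 0.575, -0.0], [0.575, -0.818, -0.001], [-0.001, 0.0, -1.0]]
contact_force: [-0.9, 0.3, 0.3]
grip_width: 0.0911
```

```bash
python3 goto.py 0.67 0.14 0.056 -55; python3 chk.py small .3797 -.269 .003;python3 - <<'E'
from rig import bot
import cv2
s=bot.snapshot("side")["pixels"]
cv2.imwrite('pics/g3.png',cv2.resize(s[60:300,130:470],None,fx=2,fy=2))
E
```

```text
turn(deg, tool axes) [0.02 0.03 0.07]
then shift mm in final frame [  1.    3.8 146. ]
shift mm in present frame [  1.    3.8 146. ]
force [-0.9  0.3  0.3] grip 0.0911 pos [0.667  0.1426 0.202 ] t 16.6
small top [ 0.3789 -0.2727]
small side [ 0.3926 -0.2619]
```

View pics/g3.png

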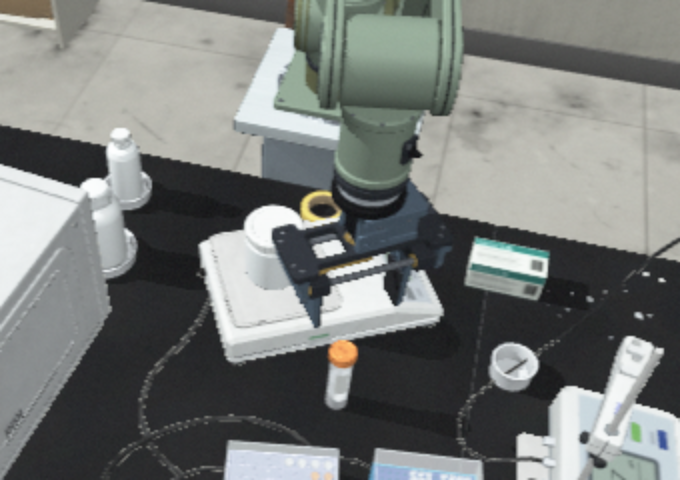

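Both bottles stand in their cups; the gripper is beside the tube. I go down on the tube.

Call:
move_arm --motion "0.001 0.003 0.03 0 0 0 0.0912; 0 0.001 0.035 0 0 0 0.0912; 0 0 0.035 0 0 0 0.0912; 0 0 0.025 0 0 0 0.0912; 0 0 0.015 0 0 0 0.0912; 0 0 0.005 0 0 0 0.0912; 0 0 0 0 0 0 0.0912; 0 0 0 0 0 0 0.0912"

```text
time: 17.55
ee_pos: [0.6717, 0.1408, 0.0586]
eef_rot: [[0.818, 0.575, 0.003], [0.575, -0.818, 0.001], [0.003, 0.001, -1.0]]
contact_force: [0.6, -0.6, -0.5]
grip_width: 0.0913
```

```bash
python3 goto.py 0.67 0.14 0.056 -55
```

```text
turn(deg, tool axes) [ 0.08 -0.17  0.1 ]
then shift mm in final frame [-1.9 -0.3  2.6]
shift mm in present frame [-1.9 -0.3  2.5]
force [ 0.6 -0.6 -0.5] grip 0.0913 pos [0.6717 0.1408 0.0586] t 17.55
```

Call:
move_arm --motion "-0.0015 0 0.0015 0 0 0 0.0912; 0 0 0 0 0 0 0.02; 0 0 0 0 0 0 0.02; 0 0 0 0 0 0 0.02; 0 0 0 0 0 0 0.02; 0 0 0 0 0 0 0.02; 0 0 0 0 0 0 0.02; 0 0 0 0 0 0 0.02; 0 0 0 0 0 0 0.02; 0 0 0 0 0 0 0.02; 0 0 0 0 0 0 0.02; 0 0 0 0 0 0 0.02"

```text
time: 18.75
ee_pos: [0.6693, 0.1399, 0.0552]
eef_rot: [[0.818, 0.575, 0.0], [0.575, -0.818, -0.0], [-0.0, 0.0, -1.0]]
contact_force: [-1.3, 0.3, -0.7]
grip_width: 0.0327
```

```bash
python3 goto.py 0.561 0.356 0.12 -55
```

```text
turn(deg, tool axes) [0.  0.  0.1]
then shift mm in final frame [  35.3 -239.2  -64.8]
shift mm in present frame [  35.7 -239.1  -64.8]
force [-1.3  0.3 -0.7] grip 0.0327 pos [0.6693 0.1399 0.0552] t 18.75
```

Call:
move_arm --motion "0 0 0 0 0 0 0.02; 0 0 0 0 0 0 0.02; 0 0 0 0 0 0 0.02; 0 0 0 0 0 0 0.02"

```text
time: 19.15
ee_pos: [0.6693, 0.1399, 0.0552]
eef_rot: [[0.818, 0.575, 0.0], [0.575, -0.818, -0.0], [-0.0, 0.0, -1.0]]
contact_force: [0.4, -0.5, -1.3]
grip_width: 0.0327
```

```bash
python3 goto.py 0.561 0.356 0.12 -55;python3 - <<'E'
from rig import bot
import cv2
s=bot.snapshot("side")["pixels"]
cv2.imwrite('pics/g4.png',cv2.resize(s[190:290,240:370],None,fx=5,fy=5,interpolation=2))
E
```

```text
turn(deg, tool axes) [0.   0.   0.11]
then shift mm in final frame [  35.3 -239.1  -64.8]
shift mm in present frame [  35.7 -239.1  -64.8]
force [ 0.4 -0.5 -1.3] grip 0.0327 pos [0.6693 0.1399 0.0552] t 19.15
```

View pics/g4.png

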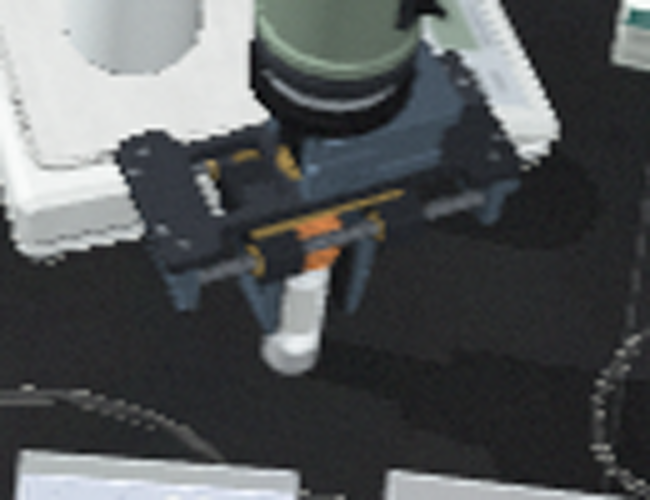

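The pads have caught the cap's lower edge (33 mm rather than 28). I regrip squarely on the cap, higher up.

Call:
move_arm --motion "0 0 0 0 0 0 0.06; 0 0 0 0 0 0 0.06; 0 0 0 0 0 0 0.06; 0 0 0 0 0 0 0.06; 0 0 -0.015 0 0 0 0.06; 0 0 -0.019 0 0 0 0.06; 0 0 0 0 0 0 0.06; 0 0 0 0 0 0 0.02; 0 0 0 0 0 0 0.02; 0 0 0 0 0 0 0.02; 0 0 0 0 0 0 0.02; 0 0 0 0 0 0 0.02"

```text
time: 20.4
ee_pos: [0.669, 0.1398, 0.0886]
eef_rot: [[0.818, 0.575, -0.001], [0.575, -0.818, -0.0], [-0.001, -0.0, -1.0]]
contact_force: [-0.4, 0.3, -0.1]
grip_width: 0.0327
```

Call:
move_arm --motion "0 0 0 0 0 0 0.02; 0 0 0 0 0 0 0.02; 0 0 0 0 0 0 0.02"

```text
time: 20.7
ee_pos: [0.6693, 0.1398, 0.0891]
eef_rot: [[0.818, 0.575, -0.0], [0.575, -0.818, -0.0], [-0.0, 0.0, -1.0]]
contact_force: [0.5, -1.3, 0.2]
grip_width: 0.0331
```

```bash
python3 goto.py 0.561 0.356 0.145 -55
```

```text
turn(deg, tool axes) [0.   0.01 0.1 ]
then shift mm in final frame [  35.3 -239.2  -55.9]
shift mm in present frame [  35.7 -239.1  -55.9]
force [ 0.5 -1.3  0.2] grip 0.0331 pos [0.6693 0.1398 0.0891] t 20.7
```

Call:
move_arm --motion "0 0 -0.015 0 0 0 0.02; 0 0 -0.03 0 0 0 0.02; 0 0 -0.02 0 0 0 0.02; 0.003 -0.02 0 0 0 0 0.02; 0.006 -0.04 0 0 0 0 0.02; 0.006 -0.042 0 0 0 0 0.02; 0.006 -0.042 0 0 0 0 0.02; 0.006 -0.04 0 0 0 0 0.02; 0.005 -0.03 0 0 0 0 0.02; 0.003 -0.018 0 0 0 0 0.02; 0.001 -0.007 0 0 0 0 0.02; 0 0 0 0 0 0 0.02"

```text
time: 21.9
ee_pos: [0.5608, 0.3564, 0.1536]
eef_rot: [[0.817, 0.576, -0.001], [0.576, -0.817, -0.001], [-0.001, 0.0, -1.0]]
contact_force: [-0.2, -1.1, -0.7]
grip_width: 0.0327
```

```bash
python3 goto.py 0.561 0.356 0.092 -55;python3 - <<'E'
from rig import bot
from h import *
d=bot.snapshot("side"); p=bot.sense()["ee_pos"]
it=[("tube",[p[0],p[1],0,p[2]-.089]),("narrow",[.561,.356,0])]
overlay(d,it,(310,170,140,110),5,'pics/g5.png')
E
```

```text
turn(deg, tool axes) [0.02 0.06 0.17]
then shift mm in final frame [-0.   0.5 61.6]
shift mm in present frame [ 0.   0.5 61.6]
force [-0.2 -1.1 -0.7] grip 0.0327 pos [0.5608 0.3564 0.1536] t 21.9
```

View pics/g5.png

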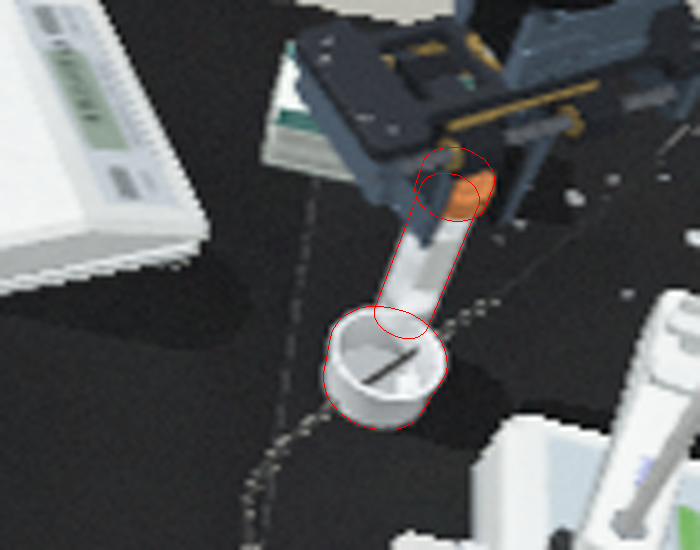

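The tube hangs upright, matching the overlay over the cup. I lower it.

Call:
move_arm --motion "0 0.0005 0.015 0 0 0 0.02; 0 0 0.02 0 0 0 0.02; 0 0 0.014 0 0 0 0.02; 0 0 0.007 0 0 0 0.02; 0 0 0.003 0 0 0 0.02; 0 0 0.0015 0 0 0 0.02; 0 0 0 0 0 0 0.02; 0 0 0 0 0 0 0.02"

```text
time: 22.75
ee_pos: [0.562, 0.3559, 0.0944]
eef_rot: [[0.818, 0.575, 0.001], [0.575, -0.818, 0.001], [0.001, 0.0, -1.0]]
contact_force: [0.0, -0.4, 0.1]
grip_width: 0.0332
```

```bash
python3 goto.py 0.561 0.356 0.092 -55
```

```text
turn(deg, tool axes) [ 0.01 -0.08  0.11]
then shift mm in final frame [-0.8 -0.6  2.4]
shift mm in present frame [-0.8 -0.6  2.4]
force [ 0.  -0.4  0.1] grip 0.0332 pos [0.562  0.3559 0.0944] t 22.75
```

Call:
move_arm --motion "-0.0005 -0.0005 0.0015 0 0 0 0.02; 0 0 0.001 0 0 0 0.02; 0 0 0 0 0 0 0.02; 0 0 0 0 0 0 0.02"

```text
time: 23.15
ee_pos: [0.5609, 0.3559, 0.0913]
eef_rot: [[0.818, 0.575, 0.0], [0.575, -0.818, 0.0], [0.0, 0.0, -1.0]]
contact_force: [0.1, -0.8, -0.6]
grip_width: 0.0326
```

Call:
move_arm --motion "0 0 0 0 0 0 0.08; 0 0 0 0 0 0 0.08; 0 0 0 0 0 0 0.08; 0 0 0 0 0 0 0.08; 0 0 0 0 0 0 0.08; 0 0 0 0 0 0 0.08; 0 0 -0.02 0 0 0 0.08; 0 0 -0.03 0 0 0 0.08; 0 0 -0.04 0 0 0 0.08; 0 0 -0.03 0 0 0 0.08; 0 0 0 0 0 0 0.08"

```text
time: 24.25
ee_pos: [0.5632, 0.3572, 0.2169]
eef_rot: [[0.818, 0.575, 0.009], [0.575, -0.818, 0.006], [0.011, 0.001, -1.0]]
contact_force: [0.7, 0.2, 0.9]
grip_width: 0.0797
```

```bash
python3 goto.py 0.3943 0.331 0.15 0; python3 chk.py tubecap .561 .356 .003;python3 - <<'E'
from rig import bot
from h import *
d=bot.snapshot("side")
cv2.imwrite('pics/g6.png',cv2.resize(d["pixels"][150:290,300:480],None,fx=4,fy=4))
E
```

```text
turn(deg, tool axes) [  0.33  -0.54 -54.9 ]
then shift mm in final frame [ -26.2 -168.9   66.9]
shift mm in present frame [-153.9  -75.7   65.2]
force [0.7 0.2 0.9] grip 0.0797 pos [0.5632 0.3572 0.2169] t 24.25
tubecap top [0.5623 0.3581]
tubecap side [0.5612 0.3554]
```

View pics/g6.png

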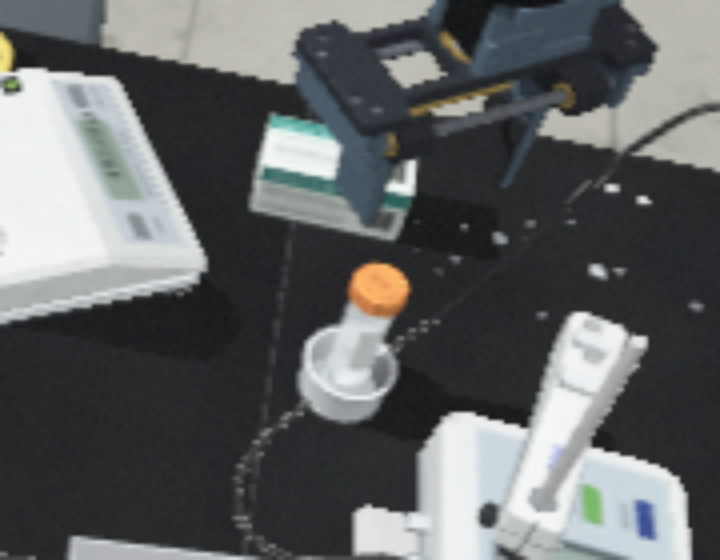

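The tube stands in its cup. On to the film box.

Call:
move_arm --motion "0 0 0 0 0 -8 0.0912; 0 0 0 0 0 -8 0.0912; 0 0 0 0 0 -8 0.0912; 0 0 0 0 0 -8 0.0912; 0 0 0 0 0 -8 0.0912; 0 0 0 0 0 -8 0.0912; 0 0 0 0 0 -8 0.0912; -0.006 -0.04 0 0 0 0 0.0912; -0.006 -0.045 0 0 0 0 0.0912; -0.006 -0.045 0 0 0 0 0.0912; -0.006 -0.037 0 0 0 0 0.0912; 0 0 0 0 0 0 0.0912"

```text
time: 25.6
ee_pos: [0.3892, 0.3265, 0.2096]
eef_rot: [[-0.021, 1.0, -0.006], [1.0, 0.021, -0.004], [-0.004, -0.006, -1.0]]
contact_force: [0.5, -0.3, -0.1]
grip_width: 0.0914
```

```bash
python3 goto.py 0.3943 0.331 0.022 1
```

```text
turn(deg, tool axes) [-0.33  0.21  0.23]
then shift mm in final frame [  4.4   5.2 187.6]
shift mm in present frame [  5.    6.3 187.5]
force [ 0.5 -0.3 -0.1] grip 0.0914 pos [0.3892 0.3265 0.2096] t 25.6
```

Call:
move_arm --motion "0.003 0.003 0.03 0 0 0 0.0912; 0 0 0.045 0 0 0 0.0912; 0 0 0.045 0 0 0 0.0912; 0 0 0.02 0 0 0 0.0912; 0 0 0 0 0 0 0.0912; 0 0 0 0 0 0 0.0912; 0 0 0 0 0 0 0.0912"

```text
time: 26.3
ee_pos: [0.3985, 0.3324, 0.0723]
eef_rot: [[-0.019, 1.0, 0.002], [1.0, 0.019, 0.002], [0.001, 0.002, -1.0]]
contact_force: [0.1, -0.4, -0.0]
grip_width: 0.0914
```

```bash
python3 goto.py 0.3943 0.331 0.022 1
```

```text
turn(deg, tool axes) [ 0.12 -0.09  0.1 ]
then shift mm in final frame [-1.3 -4.3 50.3]
shift mm in present frame [-1.4 -4.4 50.3]
force [ 0.1 -0.4 -0. ] grip 0.0914 pos [0.3985 0.3324 0.0723] t 26.3
```

Call:
move_arm --motion "-0.001 -0.0035 0.015 0 0 0 0.0912; 0 0 0.02 0 0 0 0.0912; 0 0 0.01 0 0 0 0.0912; 0 0 0.003 0 0 0 0.0912; 0 0 0 0 0 0 0.0912; 0 0 0 0 0 0 0.045; 0 0 0 0 0 0 0.045; 0 0 0 0 0 0 0.045; 0 0 0 0 0 0 0.045; 0 0 0 0 0 0 0.045; 0 0 0 0 0 0 0.045; 0 0 0 0 0 0 0.045"

```text
time: 27.5
ee_pos: [0.3938, 0.3306, 0.0233]
eef_rot: [[-0.019, 1.0, -0.0], [1.0, 0.019, -0.0], [-0.0, -0.0, -1.0]]
contact_force: [-0.9, -0.3, 1.2]
grip_width: 0.0513
```

```bash
python3 goto.py 0.456 -0.409 0.2 -15.7
```

```text
turn(deg, tool axes) [-1.00e-02  1.00e-02  1.68e+01]
then shift mm in final frame [-695.1  260.  -176.7]
shift mm in present frame [-740.6   48.  -176.6]
force [-0.9 -0.3  1.2] grip 0.0513 pos [0.3938 0.3306 0.0233] t 27.5
```

Box gripped (51 mm). I lift it well clear and carry it across.

Call:
move_arm --motion "0 0 -0.02 0 0 0 0.045; 0 0 -0.04 0 0 0 0.045; 0 0 -0.045 0 0 0 0.045; 0 0 -0.045 0 0 0 0.045; 0 0 -0.045 0 0 0 0.045; 0 0 -0.03 0 0 0 0.045; -0.03 0 -0.005 0 0 0 0.045; -0.045 0 0 0 0 0 0.045; -0.045 0 0 0 0 0 0.045; -0.045 0 0 0 0 0 0.045; -0.045 0 0 0 0 0 0.045; -0.045 0 0 0 0 0 0.045"

```text
time: 28.7
ee_pos: [0.3982, 0.0739, 0.253]
eef_rot: [[-0.02, 1.0, 0.0], [1.0, 0.02, -0.0], [-0.0, 0.0, -1.0]]
contact_force: [1.1, -0.9, -1.5]
grip_width: 0.0521
```

Call:
move_arm --motion "-0.045 0 0 0 0 0 0.045; -0.045 0 0 0 0 0 0.045; -0.045 0 0 0 0 0 0.045; -0.045 0 0 0 0 0 0.045; -0.045 0 0 0 0 0 0.045; -0.045 0.006 0 0 0 0 0.045; -0.045 0.012 0 0 0 0 0.045; -0.045 0.012 0 0 0 0 0.045; -0.045 0.012 0 0 0 0 0.045; -0.035 0.006 0 0 0 0 0.045; -0.02 0 0 0 0 0 0.045; -0.01 0 0 0 0 0 0.045"

```text
time: 29.9
ee_pos: [0.4555, -0.3951, 0.252]
eef_rot: [[-0.018, 1.0, -0.001], [1.0, 0.018, 0.001], [0.001, -0.001, -1.0]]
contact_force: [-0.8, 0.4, -1.0]
grip_width: 0.0522
```

Call:
move_arm --motion "0 0 0 0 0 5.6 0.045; 0 0 0 0 0 5.6 0.045; 0 0 0 0 0 5.6 0.045; 0 0 0 0 0 0 0.045; 0 0 0 0 0 0 0.045"

```text
time: 30.4
ee_pos: [0.4557, -0.3927, 0.2532]
eef_rot: [[0.268, 0.963, -0.0], [0.963, -0.268, 0.0], [0.0, -0.0, -1.0]]
contact_force: [-0.3, 0.5, -0.6]
grip_width: 0.0517
```

```bash
python3 goto.py 0.456 -0.409 0.028 -15.7
```

```text
turn(deg, tool axes) [-0.02 -0.01  0.15]
then shift mm in final frame [-15.6   4.7 225.2]
shift mm in present frame [-15.7   4.7 225.2]
force [-0.3  0.5 -0.6] grip 0.0517 pos [ 0.4557 -0.3927  0.2532] t 30.4
```

Call:
move_arm --motion "-0.009 0.003 0.02 0 0 0 0.045; -0.0065 0.0015 0.035 0 0 0 0.045; 0 0 0.04 0 0 0 0.045; 0 0 0.04 0 0 0 0.045; 0 0 0.03 0 0 0 0.045; 0 0 0.015 0 0 0 0.045; 0 0 0.005 0 0 0 0.045; 0 0 0 0 0 0 0.045; 0 0 0 0 0 0 0.045"

```text
time: 31.3
ee_pos: [0.4567, -0.41, 0.0695]
eef_rot: [[0.27, 0.963, 0.002], [0.963, -0.27, -0.002], [-0.001, 0.002, -1.0]]
contact_force: [0.2, -0.1, -0.1]
grip_width: 0.0524
```

```bash
python3 goto.py 0.456 -0.409 0.028 -15.7; python3 - <<'E'
from rig import bot
from h import *
d=bot.snapshot("top"); p=bot.sense()["ee_pos"]
overlay(d,[("tray",[.456,-.4091,2.867]),("box",[p[0],p[1],-.272,p[2]-.0233])],(280,170,150,110),5,'pics/g7.png')
E
```

```text
turn(deg, tool axes) [0.12 0.06 0.04]
then shift mm in final frame [ 0.8 -1.  41.5]
shift mm in present frame [ 0.8 -1.1 41.5]
force [ 0.2 -0.1 -0.1] grip 0.0524 pos [ 0.4567 -0.41    0.0695] t 31.3
```

View pics/g7.png

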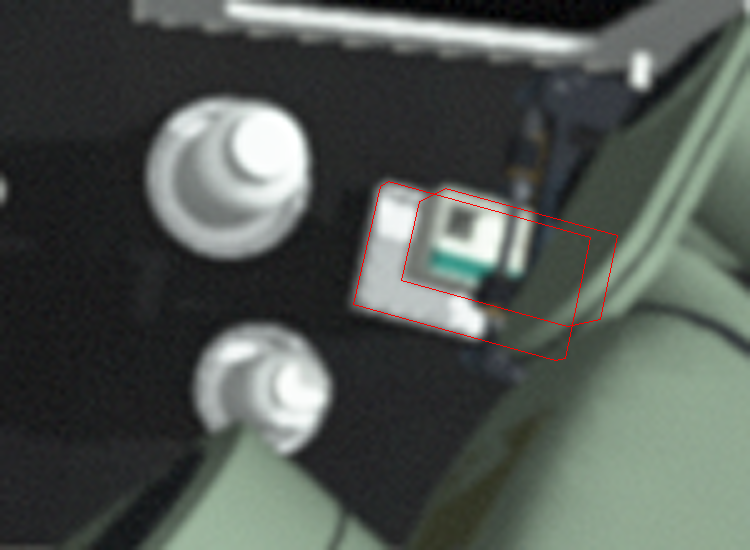

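The box, held over the tray, is aligned with it. I lower it.

Call:
move_arm --motion "0.0005 -0.0005 0.015 0 0 0 0.045; 0 0 0.012 0 0 0 0.045; 0 0 0.007 0 0 0 0.045; 0 0 0.004 0 0 0 0.045; 0 0 0.002 0 0 0 0.045; 0 0 0.001 0 0 0 0.045; 0 0 0 0 0 0 0.045; 0 0 0 0 0 0 0.045"

```text
time: 32.15
ee_pos: [0.4558, -0.4091, 0.0276]
eef_rot: [[0.271, 0.963, 0.001], [0.963, -0.271, -0.001], [-0.0, 0.001, -1.0]]
contact_force: [-0.4, -0.2, -0.9]
grip_width: 0.0521
```

```bash
python3 goto.py 0.456 -0.409 0.0275 -15.7
```

```text
turn(deg, tool axes) [0.04 0.02 0.  ]
then shift mm in final frame [0.1 0.1 0.1]
shift mm in present frame [0.1 0.1 0.1]
force [-0.4 -0.2 -0.9] grip 0.0521 pos [ 0.4558 -0.4091  0.0276] t 32.15
```

Within about a millimetre of the floor. I release, rise and back away for the final look.

Call:
move_arm --motion "0 0 0.0005 0 0 0 0.0912; 0 0 0 0 0 0 0.0912; 0 0 0 0 0 0 0.0912; 0 0 0 0 0 0 0.0912; 0 0 0 0 0 0 0.0912; 0 0 0 0 0 0 0.0912; 0 0 -0.02 0 0 0 0.0912; 0 0 -0.04 0 0 0 0.0912; 0 0 -0.05 0 0 0 0.0912; 0 0 -0.05 0 0 0 0.0912; 0 0 -0.04 0 0 0 0.0912"

```text
time: 33.25
ee_pos: [0.4559, -0.4092, 0.23]
eef_rot: [[0.271, 0.963, 0.002], [0.963, -0.271, -0.002], [-0.001, 0.003, -1.0]]
contact_force: [1.0, -0.4, -0.5]
grip_width: 0.0911
```

Call:
move_arm --motion "-0.02 -0.04 0 0 0 0 0.0912; -0.02 -0.04 0 0 0 0 0.0912; -0.02 -0.04 0 0 0 0 0.0912; -0.02 -0.04 0 0 0 0 0.0912; -0.02 -0.04 0 0 0 0 0.0912; -0.01 -0.02 0 0 0 0 0.0912; 0 0 0 0 0 0 0.0912; 0 0 0 0 0 0 0.0912"

```text
time: 34.05
ee_pos: [0.2141, -0.4553, 0.2269]
eef_rot: [[0.272, 0.962, 0.001], [0.962, -0.272, -0.0], [-0.0, 0.001, -1.0]]
contact_force: [-0.0, -0.7, 0.2]
grip_width: 0.0911
```

```bash
python3 goto.py 0.3 -0.5 0.2 -15 | tail -1; python3 - <<'E'
from rig import bot
from h import *
import pickle
t=bot.snapshot("top");s=bot.snapshot("side")
it=[("rinse",[.5155,-.252,0,.003]),("small",[.3797,-.269,0,.003]),("tubecap",[.561,.356,0,.003]),("box",[.456,-.409,-.274,.004]),("wide",[.5155,-.252,0]),("mid",[.3797,-.269,0]),("tray",[.456,-.409,-.274]),("narrow",[.561,.356,0])]
overlay(t,it,(275,175,140,105),5,'pics/f1.png')
a=cv2.imread('pics/f1.png')
overlay(s,it,(150,115,140,105),5,'pics/f2.png');b=cv2.imread('pics/f2.png')
cv2.imwrite('pics/f.png',cv2.resize(np.vstack([a,b]),None,fx=.57,fy=.57,interpolation=cv2.INTER_AREA))
for n,p in(("tubecap",[.561,.356,0,.003]),("box",[.456,-.409,-.274,.004])):print(n,fit([t],n,p[:3],n=="box",z=p[3],orange=n=="tubecap")[0])
E
```

```text
force [-0.  -0.7  0.2] grip 0.0911 pos [ 0.2141 -0.4553  0.2269] t 34.05
tubecap [0.56228479 0.35808064]
box [ 0.46294971 -0.41433197 -0.28080612]
```

View pics/f.png

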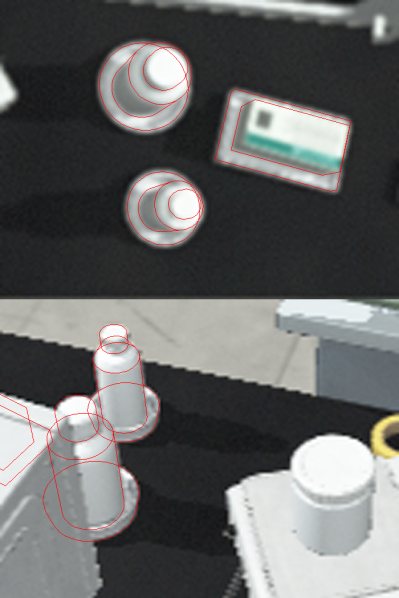

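All four match the overlays of their intended poses, and the gripper is clear. The jar stands on the pan. I hand in.

```bash
python3 -c "
from rig import bot
print(bot.close_job())"
```

```text
the job is handed in; nothing more can be done
None
```

The job is handed in at about 34 s of robot time, with no verdict reported. The broad bottle is in the wide cup, the slim bottle in the middle cup, the tube in the narrow cup, and the film box flat in the tray. The gripper is open and clear of everything.

**Final check:** in the last pictures the bottles and the box match the overlays drawn at their cup and tray centres to a few millimetres. The tube's cap fit puts it about 2 mm from its cup centre. The jar stands on the balance pan and looks undisturbed, though I did not measure it.

**Checks that disagreed:**
- **Tube:** the first grip caught the lower edge of the cap, so I let go and regripped higher on the cap before lifting.
- **Slim bottle:** after placing, the side-view fit was off by about 13 mm in x and 7 mm in y, which I put down to the white cup behind it. The top-view fit (within 4 mm) and the final overlay both looked right.
- **Film box:** the last top-view fit was off by about 9 mm, probably because of the white tray. The overlay and the arm's release position agreed to a few millimetres.

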